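# Find the heavy side of a centrifuge rotor

### The job

First put the rotor key away in the open drawer so that it lies inside on the drawer's floor. Then take the rotor's red crank handle, turn the rotor by hand right round at least once, either way, to feel which side of it is heavy, and finish with your grip still on the handle, holding the rotor still with its heavy side straight down. Leave the jar, the dropper bottles and the mortar alone.

Things in the scene. Friction and masses are not known exactly. Their poses are not given: they have to be found in the camera images.
- key: rotor key, 110 mm long, 90 g, lying on the bench near the crank: blue square grip 66 x 18 x 18 mm (x from -53 to +13 mm), thin steel shank, small steel end block. Origin: under the middle of its length, on its underside; x along it towards the steel end, z up. Take it across the blue grip, 15 mm behind the origin (-x).
- drop (a point): point on the floor of the open top drawer, 50 mm behind the inside of its front wall, midway between its sides; z up, +x into the cabinet, y across. Inside, the drawer is 158 mm wide (y), its walls rise 32 mm above the floor, its front 43 mm. It stands 100 to 125 mm open: the cabinet's top, 55 mm above the drawer's floor, begins 44 to 69 mm behind this point.
- cab: small white bench cabinet with two grey-fronted drawers, 200 x 200 x 130 mm high; origin under its centre, its front looks to -x. The top drawer is open; bar handles stick out 40 mm from the drawer fronts.
- axle (a point): fixed point on the rotor's level axle line, 170 mm above the bench, in the plane in which the middle of the red handle circles it at a radius of 55 mm. +y: along the axle from the drum towards the handle's free end; z up. The drum's face lies 92 mm back from it (-y), the crank bar's front 67 mm back.
- stand: grey balancing stand that carries the rotor: base 170 x 120 mm, column behind the drum; origin on the bench under the drum. The drum is 144 mm across and 45 mm thick, aluminium with a blue face, on a level axle along the stand's y.
- rotor (a joint): turning angle of the rotor, rad, no stops. 0: red handle straight up; growing, the handle goes from up towards the axle point's +x. Starts within 0.5 of 0. The bearing is stiff (dry friction 0.19 N m): the rotor stays where it is left. One side of the drum is heavy; which, cannot be seen. It adds up to 0.13 to 0.17 N m: it helps while the heavy side sinks and resists while it rises.
- grip: red round crank handle, 22 mm thick, 60 mm long, level, along the axle (its y); origin at its centre. It turns freely about its own length, so a gripper pointing down, closed across it, can carry it round the circle. Push needed along the circle: between about 0.4 and 6.5 N in each turn; easy changes to stiff as the heavy side passes the bottom. Crank and handle are counterweighted.
- plumb (a joint): the judge's gauge: a tiny sprung plumb bob inside the drum on the heavy side, sliding along the heavy radius, m. It reads +0.000004 with the heavy side straight down, -0.000004 straight up, 0 level. Its travel is about a hundredth of the reading noise, so it does not help to find the heavy side.
- jar: stoppered glass jar, 64 mm across, 100 mm high, on the far side of the bench; origin under its centre. Leave alone.
- droppers: black caddy 60 x 90 mm with six dropper bottles, 100 mm high, on the far side; origin under its centre. Leave alone.
- mortar: white mortar with its pestle, 112 mm across, 83 mm high, on the robot's right; origin under its centre. Leave alone.
Things that resemble listed ones, but are neither listed nor needed, are in the scene too. There is more than one size of the key; the one meant has the size given above.

How it is judged:
By the outcome, as a careful person would: the job done as asked, in the order asked, and still so for the second after the job is handed in, while the arm keeps its last pose, push and grip.
It also fails if it takes over 72 s, if anything falls off the work surface, if the arm or the gripper's body presses on something with over 40 N, if the wrist force passes 120 N, or if a joint passes its speed limit or range.

### The arm

A 6-joint arm with a two-finger parallel gripper is mounted at the origin on the work surface. World frame = base frame: x ahead of the robot, y to its left, z up, the work surface at z = 0. Lengths are in m, angles in rad, forces in N, time in s.
With the tool pointing down it reaches from about 0.375 to 0.75 m from the base axis. Payload 9 kg.
Tool frame: the origin (TCP) lies at the very end of the fingers, on their centre line; the grasp point (between the pads) lies 19 mm behind it; z points along the fingers, y is the line along which they close (so a half turn about z gives the same grasp; the last joint's range is limited). The gripper opens to 85 mm and grips with 20 to 120 N. Pads are 22 mm wide; open, the fingers measure 114 mm over their backs; the gripper's body (76 mm by 85 mm) begins 54 mm behind the grasp point. The pads swing forward as they close: fully open they stand 13 mm farther back than shut.
Start: joints at [1.108, 0.104, 0.097, 1.564, 0, 1.353], TCP at [0.145, 0.582, 0.193] pointing down, gripper open.
Joint ranges: [-2.99, 2.99], [-0.84, 1.86], [-1.1, 1.16], [-1.84, 2.11], [-1.51, 1.56], [-3.14, 3.14]. Speed limits (rad/s): [2.22, 2.22, 2.57, 3.14, 3.14, 3.14].

### API

Orientations are given as a unit quaternion [x, y, z, w].
In Python, from plant import robot gives the robot as it stands.
- The arm moves only by the shell command python3 -m pendant 'ROWS' [FORCE]. ROWS is JSON, a list that holds one entry, the list of rows, each a list of 5 numbers: the finger opening in m, from 0 to 0.0854, then the shift along the tool's x, y, z in m, then the turn about the tool's z in degrees. A call has 1 to 12 rows; each row shifts and turns the commanded pose from where the row before left it, along the tool's axes as they then stand; what a row does not reach is not made up. A row lasts 1/8 s, in which the tool goes at most 62.5 mm and 10.7 degrees, less where a joint would pass 70% of its speed; a pose out of reach is approached as far as the arm can. A call with a gripper value outside its range is refused whole. The fingers move at their own pace and stop on an object; FORCE is the grip in N (left out, the last holds). Time passes only in rows, so rows that do not move let the fingers close. It gives the time, the measured TCP pose, the force, the opening and the grip force at its end, in the units of the state.
- robot.observe(): the state, without advancing time (a new reading comes with each control period).
- robot.snapshot(name): name is "scene" or "top" or "wrist"; returns a dict with "color" (400x640x3 uint8, red, green, blue), "intrinsics" (3x3 intrinsics, pixels), "k1" (the pictures are not rectified: a ray, as slopes to the right and down, at radius r is drawn at 1 + k1 r^2 times it, then the intrinsics apply), "rvec" (rotation vector, rad) and "tvec" (3), from world to camera coordinates, as OpenCV has them; the wrist camera has in their place "hand_eye" (4x4, takes a point from camera to tool coordinates, whose origin is the TCP and whose axes are the flange's). Camera axes: x right, y down, z forward; pixel columns grow to the right and rows downward; lengths in m; the calibration is good to about 2 mm. A picture is of the moment at which its call begins: read the wrist's pose just before it. There is no depth.
- robot.hand_in(): hands the job in; it is judged then, once.
The state is a dict: "time_s": time; "joint_pos": joint angles; "qd": joint speeds; "joint_efforts": joint torques, N m; "position": TCP position; "ee_rot": TCP orientation; "force": force on the tool from outside, world axes, zero at the start; "moment": the same for the moment, N m; "finger_gap": finger opening in m; "grip_force": force on a finger pad.
Only numpy, scipy, OpenCV 4.12 (cv2) and the standard library are available. Lean on these libraries where they do the work, as an engineer would, in place of code of your own. Each camera call takes 0.05 s, during which the arm holds its last target. There are 200 camera calls.

## Working session

There is one attempt and no reset: what is moved stays moved. The work goes in short steps, Python scripts to look and compute and a shell command to move; the robot and the scene stay as the last step left them, time stands still between calls to the robot, and variables do not carry over. Pictures are saved under pics/ and viewed, at most 10 in all, crops included, and the job is handed in when it is done.

```bash
mkdir -p pics; ls; python3 - <<'E'
from plant import robot
import cv2,pickle
s=robot.observe();print(s)
d={}
for n in("scene","top","wrist"):
    c=robot.snapshot(n);d[n]=c;cv2.imwrite(f"pics/{n}0.png",c["color"][:,:,::-1])
    print(n,{k:v for k,v in c.items() if k!="color"})
d['s']=s
pickle.dump(d,open("snap0.pkl","wb"))
E
```

```text
pics
{'time_s': 0.0, 'joint_pos': array([ 1.10830675e+00,  1.04677167e-01,  9.64798631e-02,  1.56388397e+00,
       -1.31634978e-05,  1.35312016e+00]), 'qd': array([ 0.00140191, -0.00071831,  0.00105342, -0.00052584, -0.00179846,
       -0.00043099]), 'joint_efforts': array([-2.27162105e-03, -5.56933093e+01,  5.03651083e+01,  1.68931653e-02,
       -3.96558125e-04,  6.66838787e-06]), 'position': array([0.14523799, 0.58177615, 0.19254114]), 'ee_rot': array([ 1.22101225e-01,  9.92517445e-01, -6.07872379e-04, -2.08101955e-04]), 'force': array([ 0.23521383,  0.13987242, -0.0351375 ]), 'moment': array([-0.01383048,  0.01901645, -0.00474217]), 'grip_force': 0.0, 'finger_gap': 0.08523319280380343}
scene {'intrinsics': array([[437.59753798,   0.        , 322.10036173],
       [  0.        , 437.59753798, 194.67747719],
       [  0.        ,   0.        ,   1.        ]]), 'k1': -0.005151973690317894, 'rvec': array([ 1.77242602,  2.05241644, -0.59483517]), 'tvec': array([ 0.11997924, -0.30998268,  1.49571863])}
top {'intrinsics': array([[385.81192181,   0.        , 319.8673498 ],
       [  0.        , 385.81192181, 202.03048496],
       [  0.        ,   0.        ,   1.        ]]), 'k1': -0.0655374324518825, 'rvec': array([ 2.14766091, -2.115883  ,  0.16371921]), 'tvec': array([-0.02537813,  0.5128181 ,  1.12533728])}
wrist {'intrinsics': array([[297.32549833,   0.        , 322.47855525],
       [  0.        , 297.32549833, 203.62665016],
       [  0.        ,   0.        ,   1.        ]]), 'k1': -0.01835294275185448, 'hand_eye': array([[ 1.84734973e-05, -9.59348273e-01, -2.82224893e-01,
         7.08388342e-02],
       [ 9.99999999e-01,  7.95690096e-06,  3.84092911e-05,
         2.98772546e-04],
       [-3.46022516e-05, -2.82224893e-01,  9.59348273e-01,
        -1.81037723e-01],
       [ 0.00000000e+00,  0.00000000e+00,  0.00000000e+00,
         1.00000000e+00]])}
```

View pics/top0.png

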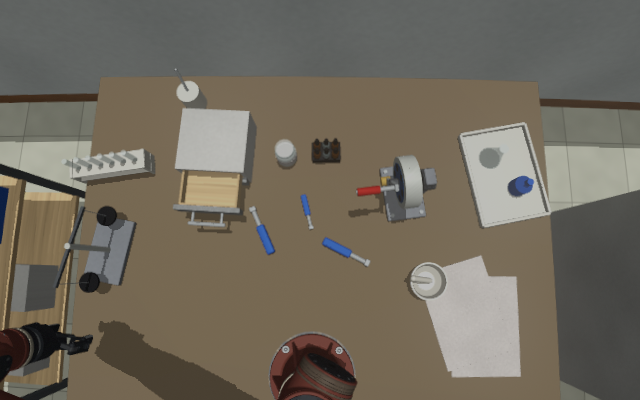

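View pics/scene0.png

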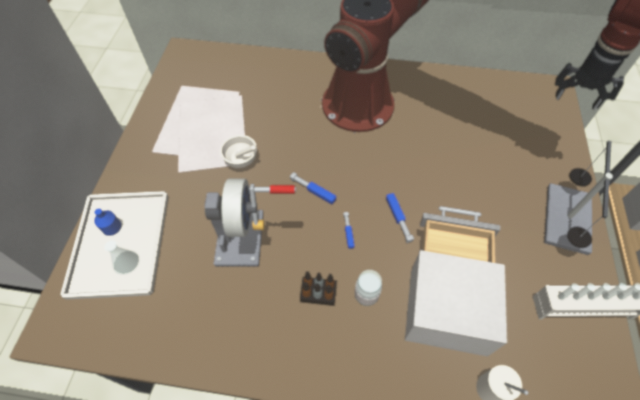

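Candidates for the key in the top view are A at (262,230), B at (308,212), which is small, and C at (346,251). The crank handle is red at (370,190), and the open drawer is at (211,190). Next I measure the sizes.

```bash
cat > h.py <<'E'
import numpy as np,cv2,pickle
from scipy.spatial.transform import Rotation as R
from scipy.optimize import least_squares
def ext(c,s=None):
    "world->camera R,t"
    if "rvec" in c: return R.from_rotvec(c["rvec"]).as_matrix(),np.array(c["tvec"])
    T=np.eye(4);T[:3,:3]=R.from_quat(s["ee_rot"]).as_matrix();T[:3,3]=s["position"]
    M=np.linalg.inv(T@c["hand_eye"]);return M[:3,:3],M[:3,3]
def ray(c,px,s=None):
    d=np.array([c["k1"],0,0,0,0.])
    u=cv2.undistortPoints(np.array(px,float).reshape(-1,1,2),c["intrinsics"],d)[:,0]
    Rm,t=ext(c,s);v=np.c_[u,np.ones(len(u))]@Rm
    return -Rm.T@t,v
def onz(c,px,z,s=None):
    o,v=ray(c,px,s);return o+v*((z-o[2])/v[:,2])[:,None]
def tri(obs):
    "obs: list of (c,px,s)"
    A=np.zeros((3,3));b=np.zeros(3)
    for c,px,s in obs:
        o,v=ray(c,[px],s);v=v[0]/np.linalg.norm(v[0]);P=np.eye(3)-np.outer(v,v);A+=P;b+=P@o
    p=np.linalg.solve(A,b);return p
def proj(c,X,s=None):
    Rm,t=ext(c,s);return cv2.projectPoints(np.array(X,float).reshape(-1,1,3),R.from_matrix(Rm).as_rotvec(),t,c["intrinsics"],np.array([c["k1"],0,0,0,0.]))[0][:,0]
def blobs(c,col,mina=40):
    h=cv2.cvtColor(c["color"],cv2.COLOR_RGB2HSV)
    m=cv2.inRange(h,(105,120,50),(130,255,255)) if col=="blue" else cv2.inRange(h,(0,170,90),(6,255,255))|cv2.inRange(h,(174,170,90),(180,255,255))
    n,l,st,ce=cv2.connectedComponentsWithStats(m)
    return [(ce[i],st[i,4],np.argwhere(l==i)[:,::-1]) for i in range(1,n) if st[i,4]>=mina]
E
python3 - <<'E'
from h import *
d=pickle.load(open("snap0.pkl","rb"))
for n in("top","scene"):
    c=d[n]
    for col,z in(("blue",.012),("red",.22)):
        for ce,a,p in blobs(c,col):
            w=onz(c,p,z)[:,:2].astype(np.float32);r=cv2.minAreaRect(w*1000)
            print(n,col,ce.round(1),a,np.round(r,1) if 0 else [np.round(q,1) for q in r])
t,sc=d["top"],d["scene"]
# shank end picks for keys (top): steel end pixels
for nm,px in(("A",(253,209)),("B",(311,228)),("C",(368,264))): print(nm,onz(t,[px],.009)[0].round(3))
print("cab front-top corners",onz(t,[(176,171),(246,173),(183,110),(249,111)],.13).round(3))
print("drawer front", onz(t,[(174,207),(241,210)],.11).round(3))
E
```

```text
top blue [523.1 184. ] 208 [array([ 584.7, -661.7]), array([54.2, 53.9]), np.float64(74.3)]
top blue [  2.3 207.6] 261 [array([ 463.2, 1016.6]), array([186.6,  25.9]), np.float64(8.8)]
top blue [305.1 204.5] 103 [array([509.5,  28.2]), array([63.2, 15.8]), np.float64(14.1)]
top blue [265.2 239.1] 240 [array([400.9, 148.3]), array([92.5, 24.5]), np.float64(25.3)]
top blue [336.6 247.1] 238 [array([379.7, -70.7]), array([90.9, 23.2]), np.float64(64.3)]
top red [368.4 190.4] 158 [array([ 515.9, -143.9]), array([18.5, 57. ]), np.float64(8.1)]
scene blue [321.1 192.1] 235 [array([379.1, -69.3]), array([91.1, 27.2]), np.float64(64.1)]
scene blue [395. 207.] 224 [array([398.3, 150. ]), array([91.8, 24.2]), np.float64(25.5)]
scene blue [104.1 220.3] 301 [array([ 560.2, -663.2]), array([91. , 48.8]), np.float64(57.6)]
scene blue [349.3 236.5] 110 [array([512.1,  30.3]), array([65.2, 14.6]), np.float64(14.0)]
scene red [282.  188.5] 126 [array([ 514.5, -142.6]), array([14.3, 48.7]), np.float64(8.4)]
A [0.494 0.19  0.009]
B [0.437 0.009 0.009]
C [ 0.33  -0.166  0.009]
cab front-top corners [[0.583 0.395 0.13 ]
 [0.579 0.192 0.13 ]
 [0.768 0.39  0.13 ]
 [0.766 0.193 0.13 ]]
drawer front [[0.481 0.401 0.11 ]
 [0.476 0.206 0.11 ]]
```

```bash
python3 - <<'E'
from h import *
d=pickle.load(open("snap0.pkl","rb"))
a=d["top"]["color"][160:280,165:445]
b=cv2.resize(a,None,fx=2.85,fy=2.85,interpolation=cv2.INTER_CUBIC)
a=d["scene"]["color"][165:265,205:305]; b2=cv2.resize(a,(255,255),interpolation=cv2.INTER_CUBIC)
a=d["scene"]["color"][195:355,400:520]; b3=cv2.resize(a,(191,255),interpolation=cv2.INTER_CUBIC)
a=d["wrist"]["color"]; b4=cv2.resize(a,(350,219))
out=np.zeros((600,800,3),np.uint8);out[:b.shape[0],:b.shape[1]]=b[:,:800]
out[343:343+255,:255]=b2;out[343:598,257:448]=b3;out[343:343+219,450:800]=b4
cv2.imwrite("pics/crop1.png",out[:,:,::-1])
E
```

```text
(no output)
```

View pics/crop1.png

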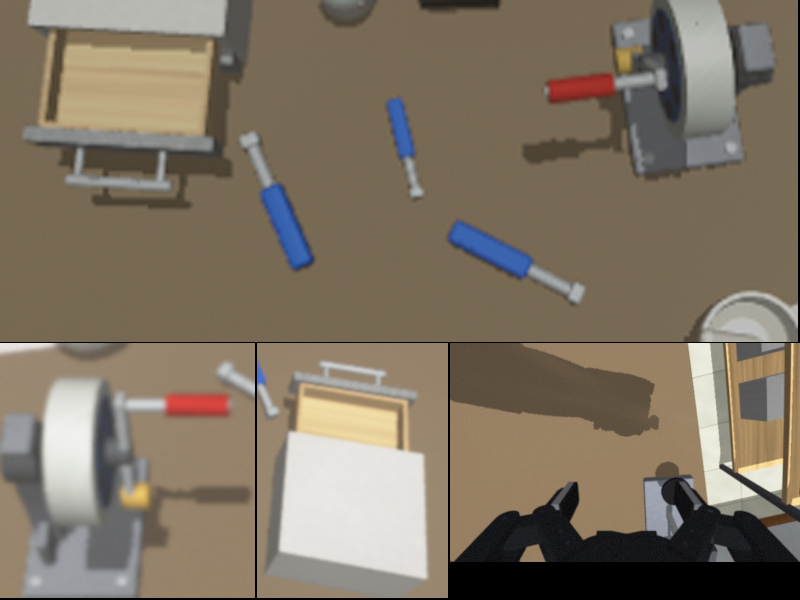

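B is the key meant: its grip measures about 64 x 16 mm. A and C are decoys with 92 x 24 mm grips. Their pixels in the top view are A (265,239), B (305,204) and C (337,247). The crop shows B with its steel end towards the robot, the drawer empty with a wooden floor, and the handle to the left of the drum. I move above B.

```bash
python3 -m pendant '[[[0.06,-0.044,-0.041,0,0],[0.06,-0.044,-0.041,0,0],[0.06,-0.044,-0.041,0,0],[0.06,-0.044,-0.041,0,0],[0.06,-0.044,-0.041,0,0],[0.06,-0.044,-0.041,0,0],[0.06,-0.044,-0.041,0,0],[0.06,-0.044,-0.041,0,0],[0.06,-0.044,-0.041,0,0],[0.06,-0.044,-0.041,0,0],[0.06,-0.044,-0.041,0,0],[0.06,0,0,0.03,-9]]]' 60
python3 -m pendant '[[[0.06,0,0,0.02,-9.5],[0.06,0,0,0.01,-9.5],[0.06,0,0,0,0]]]'
cat > look.py <<'E'
import sys
from h import *
from plant import robot
def grab(n,name,s=None):
    s=robot.observe();c=robot.snapshot(n);c["s"]=s
    pickle.dump(c,open(f"{name}.pkl","wb"));return c,s
E
python3 - <<'E'
from look import *
c,s=grab("wrist","w1")
print(s["position"],R.from_quat(s["ee_rot"]).as_matrix().round(3)[:, :2].T)
for ce,a,p in blobs(c,"blue",200):
    r=cv2.minAreaRect((onz(c,p,.015,s)[:,:2]*1000).astype(np.float32));print(ce.round(),a,[np.round(q,1) for q in r])
cv2.imwrite("pics/w1.png",c["color"][:,:,::-1])
t=pickle.load(open("snap0.pkl","rb"))["top"]
print("front inner edge",onz(t,[(174,204.8),(239.6,208.3)],.118).round(3))
print("drawer side inner top", onz(t,[(184,171.5),(239,174.5),(184,203),(237,206)],.107).round(3))
E
```

```text
time_s: 1.65
position: [0.5083, 0.0236, 0.164]
ee_rot: [0.045, 0.999, -0.0, 0.001]
force: [-0.1, 0.3, -1.0]
finger_gap: 0.06
grip_force: 0.0
time_s: 2.02
position: [0.5049, 0.0274, 0.1323]
ee_rot: [-0.121, 0.993, 0.0, -0.001]
force: [-0.1, -1.1, 0.0]
finger_gap: 0.0599
grip_force: 0.0
[0.50493223 0.02741334 0.13231444] [[-0.971 -0.24   0.002]
 [-0.24   0.971  0.001]]
[252.  35.] 2965 [array([381. , -70.1]), array([96.7, 25.4]), np.float64(63.8)]
[470. 116.] 3139 [array([403.4, 149.7]), array([94.4, 31.4]), np.float64(25.4)]
[323. 193.] 985 [array([511.5,  29.3]), array([65.4, 17.1]), np.float64(14.7)]
front inner edge [[0.487 0.398 0.118]
 [0.479 0.208 0.118]]
drawer side inner top [[0.587 0.381 0.107]
 [0.58  0.218 0.107]
 [0.494 0.374 0.107]
 [0.488 0.219 0.107]]
```

View pics/w1.png

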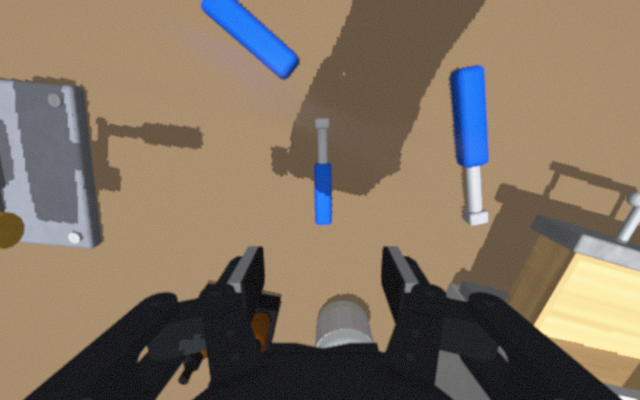

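The key lies centred below the gripper, at pixels (323,120) to (323,224), between the fingers. I descend and grip it.

```bash
python3 -m pendant '[[[0.05,-0.0015,0,0.05,-0.5],[0.05,0,0,0.05,0],[0.05,0,0,0.025,0],[0.05,0,0,0.004,0],[0.05,0,0,0,0],[0.017,0,0,0,0],[0.01,0,0,0,0],[0.005,0,0,0,0],[0.005,0,0,0,0]]]' 60
```

```text
time_s: 3.2
position: [0.5073, 0.0277, 0.0045]
ee_rot: [-0.126, 0.992, 0.0, 0.0]
force: [-0.2, -0.4, -0.3]
finger_gap: 0.0051
grip_force: 0.0
```

The gap reads 5 mm with no grip force, so the key was missed. I raise the gripper and look.

```bash
python3 -m pendant '[[[0.04,0,0,-0.05,0],[0.04,0,0,-0.05,0],[0.04,0,0,0,0]]]'
python3 - <<'E'
from look import *
c,s=grab("wrist","w2")
print(s["position"])
for ce,a,p in blobs(c,"blue",200):
    r=cv2.minAreaRect((onz(c,p,.015,s)[:,:2]*1000).astype(np.float32));print(ce.round(),a,[np.round(q,1) for q in r])
cv2.imwrite("pics/w2.png",c["color"][:,:,::-1])
E
```

```text
time_s: 3.58
position: [0.5099, 0.0271, 0.1087]
ee_rot: [-0.126, 0.992, -0.001, 0.003]
force: [-0.0, -0.7, -1.1]
finger_gap: 0.04
grip_force: 0.0
[0.50987335 0.02713547 0.10868219]
[259.  29.] 2749 [array([384.6, -63.1]), array([81.8, 25.4]), np.float64(63.8)]
[487. 111.] 3936 [array([403.5, 149.7]), array([94.6, 32.6]), np.float64(25.3)]
[325. 194.] 1163 [array([511.6,  28.9]), array([65.3, 16.6]), np.float64(15.1)]
```

View pics/w2.png

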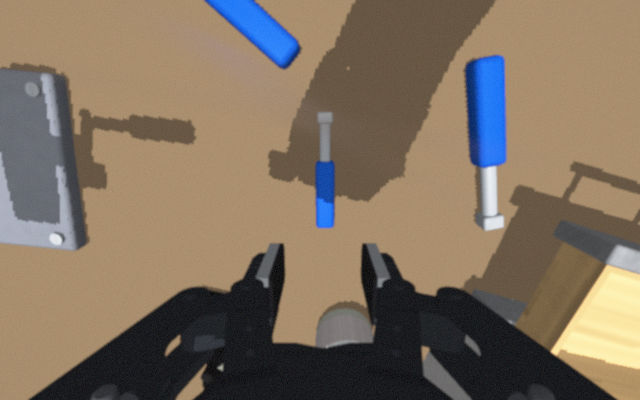

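```bash
python3 - <<'E'
from look import *
c=pickle.load(open("w2.pkl","rb"));s=c["s"]
T=R.from_quat(s["ee_rot"]).as_matrix()
for z in(0,-.006,-.013,-.019):
  for y in(-.02,.02): print(z,y,proj(c,s["position"]+T@np.array([0,y,z]),s).round())
print(proj(c,[[.5065,.028,.0],[.5065,.028,.018]],s).round())
E
python3 -m pendant '[[[0.04,0.004,0.001,0.05,0],[0.04,0,0,0.04,0],[0.04,0,0,0.016,0],[0.04,0,0,0.002,0],[0.025,0,0,0,0],[0.025,0,0,0,0]]]'
python3 -m pendant '[[[0.019,0,0,0,0],[0.016,0,0,0,0],[0.013,0,0,0,0]]]' 40
```

```text
0 -0.02 [[292. 229.]]
0 0.02 [[353. 229.]]
-0.006 -0.02 [[291. 233.]]
-0.006 0.02 [[354. 233.]]
-0.013 -0.02 [[290. 237.]]
-0.013 0.02 [[356. 237.]]
-0.019 -0.02 [[289. 241.]]
-0.019 0.02 [[357. 241.]]
[[325. 186.]
 [325. 191.]]
time_s: 4.38
position: [0.5042, 0.0274, -0.0022]
ee_rot: [-0.126, 0.992, -0.0, 0.001]
force: [-0.2, -0.4, -0.2]
finger_gap: 0.0248
grip_force: 0.0
time_s: 4.75
position: [0.5031, 0.0276, -0.0036]
ee_rot: [-0.126, 0.992, -0.0, 0.0]
force: [-0.2, -0.3, -0.8]
finger_gap: 0.0132
grip_force: 0.0
```

```bash
python3 - <<'E'
from look import *
c,s=grab("wrist","w3");print(s["position"],s["joint_pos"],s["force"],s["finger_gap"],s["grip_force"])
a=c["color"][120:400,160:500]
c2,_=grab("scene","s3");b=c2["color"][170:270,270:410]
o=np.zeros((600,800,3),np.uint8)
o[:330,:400]=cv2.resize(a,(400,330));o[:286,400:]=cv2.resize(b,(400,286),interpolation=cv2.INTER_CUBIC)
c3,_=grab("top","t3");e=c3["color"][170:250,250:370];o[330:597,:400]=cv2.resize(e,(400,267),interpolation=cv2.INTER_CUBIC)
cv2.imwrite("pics/w3.png",o[:,:,::-1])
E
```

```text
[ 0.50311769  0.02760712 -0.00356784] [-2.05358397e-01 -1.29675509e-01 -4.94951075e-01  1.20529231e+00
  6.38955436e-05 -4.57970898e-01] [-0.24195614 -0.27845497 -0.7891625 ] 0.013203632851146046 0.0
```

View pics/w3.png

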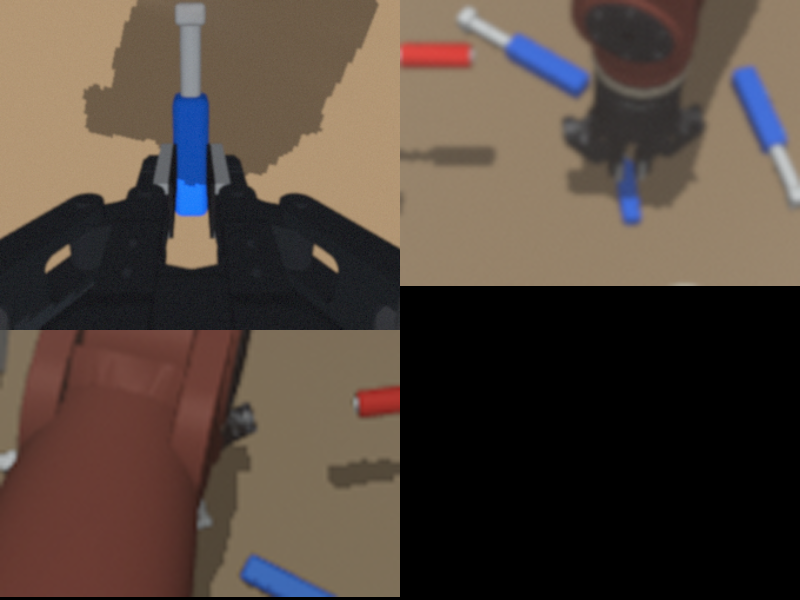

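The fingertips still hover above the key: the crop shows the pads at about (165..215,145..190), nearer the camera than the key. I open a little and go down in small steps, watching the force.

```bash
python3 -m pendant '[[[0.028,0,0,0,0],[0.028,0.002,0,0,0],[0.028,0,0,0,0]]]'
for i in 1; do python3 -m pendant '[[[0.028,0,0,0.003,0],[0.028,0,0,0,0]]]'; python3 -m pendant '[[[0.028,0,0,0.003,0],[0.028,0,0,0,0]]]';python3 -m pendant '[[[0.028,0,0,0.003,0],[0.028,0,0,0,0]]]'; done
```

```text
time_s: 5.28
position: [0.5009, 0.0271, -0.0037]
ee_rot: [-0.126, 0.992, 0.0, -0.0]
force: [-0.5, -0.4, 0.3]
finger_gap: 0.0283
grip_force: 0.0
time_s: 5.52
position: [0.5009, 0.0272, -0.0071]
ee_rot: [-0.126, 0.992, 0.0, -0.0]
force: [-0.4, -0.2, -0.6]
finger_gap: 0.0277
grip_force: 0.0
time_s: 5.78
position: [0.5009, 0.0272, -0.01]
ee_rot: [-0.126, 0.992, 0.0, -0.0]
force: [0.4, -0.7, 1.3]
finger_gap: 0.0281
grip_force: 0.0
time_s: 6.02
position: [0.5009, 0.0272, -0.013]
ee_rot: [-0.126, 0.992, 0.0, -0.0]
force: [1.0, -0.5, -0.3]
finger_gap: 0.0279
grip_force: 0.0
```

```bash
python3 -m pendant '[[[0.028,-0.006,0,0.003,0],[0.02,0,0,0,0],[0.014,0,0,0,0],[0.012,0,0,0,0]]]' 40
```

```text
time_s: 6.52
position: [0.5069, 0.0286, -0.0157]
ee_rot: [-0.126, 0.992, 0.0, 0.0]
force: [0.1, 0.1, -0.6]
finger_gap: 0.0119
grip_force: 0.0
```

```bash
python3 - <<'E'
from look import *
c,s=grab("wrist","w4")
for nm in("w1","w2","w3","w4"):
    c=pickle.load(open(nm+".pkl","rb"));s=c["s"];print(nm,s["position"].round(4))
    for ce,a,p in blobs(c,"blue",400):
        r=cv2.minAreaRect((onz(c,p,.015,s)[:,:2]*1000).astype(np.float32));print(ce.round(),a,[np.round(q,1) for q in r])
# fk check of neighbours: where A,C seen by top
c2,_=grab("scene","s4")
cv2.imwrite("pics/w4.png",np.vstack([cv2.resize(c["color"][100:320,220:430],(630,330)) , cv2.resize(c2["color"][195:265,305:405],(630,270),interpolation=cv2.INTER_CUBIC)])[:,:,::-1])
E
```

```text
w1 [0.5049 0.0274 0.1323]
[252.  35.] 2965 [array([381. , -70.1]), array([96.7, 25.4]), np.float64(63.8)]
[470. 116.] 3139 [array([403.4, 149.7]), array([94.4, 31.4]), np.float64(25.4)]
[323. 193.] 985 [array([511.5,  29.3]), array([65.4, 17.1]), np.float64(14.7)]
w2 [0.5099 0.0271 0.1087]
[259.  29.] 2749 [array([384.6, -63.1]), array([81.8, 25.4]), np.float64(63.8)]
[487. 111.] 3936 [array([403.5, 149.7]), array([94.6, 32.6]), np.float64(25.3)]
[325. 194.] 1163 [array([511.6,  28.9]), array([65.3, 16.6]), np.float64(15.1)]
w3 [ 0.5031  0.0276 -0.0036]
[243.  19.] 2635 [array([403.7, -41.7]), array([21.9, 41.1]), np.float64(14.1)]
[590. 118.] 13039 [array([404.3, 150. ]), array([96.5, 40.2]), np.float64(25.2)]
[322. 251.] 2858 [array([511. ,  29.4]), array([67.6, 18.2]), np.float64(14.5)]
w4 [ 0.5069  0.0286 -0.0157]
[242.  13.] 1575 [array([406.6, -36.2]), array([14.4, 31.9]), np.float64(14.1)]
[605. 115.] 13272 [array([407.3, 146.2]), array([98.1, 38. ]), np.float64(30.8)]
[322. 253.] 3081 [array([511.2,  29.1]), array([68. , 17.1]), np.float64(15.2)]
```

View pics/w4.png

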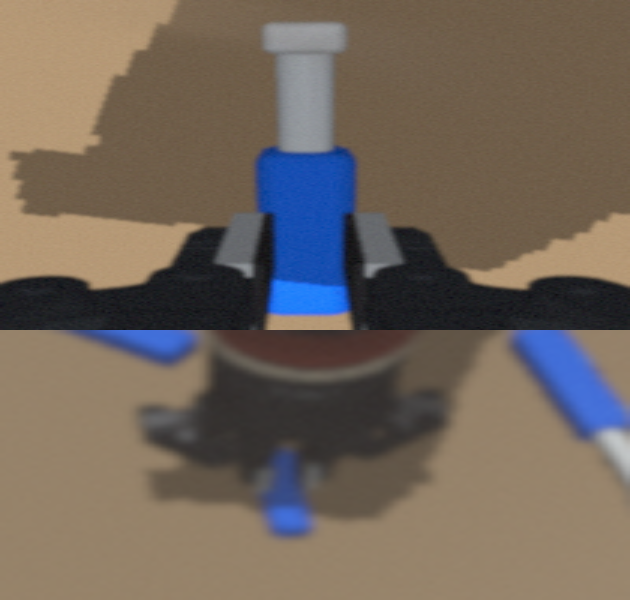

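The camera geometry and the arm reading agree, but the visible pad tips lie about 45 mm behind the stated TCP. In this crop the pads at (245,215) and (375,215) are still well above the key. I keep descending in guarded steps.

```bash
python3 -m pendant '[[[0.03,0,0,0,0],[0.03,0,0,0.006,0],[0.03,0,0,0.003,0],[0.03,0,0,0,0]]]'
python3 -m pendant '[[[0.03,0,0,0.004,0],[0.03,0,0,0,0]]]'; python3 -m pendant '[[[0.03,0,0,0.003,0],[0.03,0,0,0,0]]]';python3 -m pendant '[[[0.03,0,0,0.003,0],[0.03,0,0,0,0]]]'; python3 -m pendant '[[[0.02,0,0,0,0],[0.014,0,0,0,0],[0.012,0,0,0,0]]]' 40
python3 - <<'E'
from look import *
s=robot.observe();print(s["joint_pos"].round(3))
E
```

```text
time_s: 7.12
position: [0.5065, 0.0287, -0.0252]
ee_rot: [-0.126, 0.992, 0.0, -0.0]
force: [-0.3, 0.4, 0.7]
finger_gap: 0.03
grip_force: 0.0
time_s: 7.38
position: [0.5067, 0.0287, -0.029]
ee_rot: [-0.126, 0.992, 0.0, -0.0]
force: [-0.5, 1.0, 0.2]
finger_gap: 0.0304
grip_force: 0.0
time_s: 7.62
position: [0.5067, 0.0287, -0.0319]
ee_rot: [-0.126, 0.992, 0.0, -0.0]
force: [0.5, 0.1, 0.2]
finger_gap: 0.0302
grip_force: 0.0
time_s: 7.88
position: [0.5067, 0.0287, -0.035]
ee_rot: [-0.126, 0.992, 0.0, -0.0]
force: [-0.2, 0.4, 0.6]
finger_gap: 0.0298
grip_force: 0.0
time_s: 8.25
position: [0.5071, 0.0286, -0.0345]
ee_rot: [-0.126, 0.992, -0.0, 0.0]
force: [0.3, 0.4, 1.3]
finger_gap: 0.0171
grip_force: 39.3
[-0.202 -0.086 -0.513  1.143  0.    -0.454]
```

```bash
python3 -m pendant '[[[0.026,0,0,0,0],[0.026,0,0,0.003,0],[0.026,0,0,0.003,0],[0.026,0,0,0,0]]]'; python3 -m pendant '[[[0.014,0,0,0,0],[0.010,0,0,0,0],[0.01,0,0,0,0]]]' 60
```

```text
time_s: 8.75
position: [0.5071, 0.0286, -0.0382]
ee_rot: [-0.126, 0.992, -0.0, 0.0]
force: [-12.8, 2.0, 30.6]
finger_gap: 0.0263
grip_force: 14.9
time_s: 9.12
position: [0.5087, 0.0281, -0.0377]
ee_rot: [-0.126, 0.992, -0.001, 0.001]
force: [-8.4, 0.1, 27.3]
finger_gap: 0.0166
grip_force: 70.5
```

The bench contact at TCP z = -0.038 shows that the fingertips are 38 mm short of the reported TCP. From now on I take tip z as reported z + 0.038. The key is gripped at 17 mm, so I lift it, carry it over the drawer and turn it.

```bash
python3 -m pendant '[[[0.01,0,0,-0.03,0],[0.01,0,0,-0.06,0],[0.01,0,0,-0.06,0],[0.01,0,0,-0.01,0],[0.01,-0.0205,0.06,0,0],[0.01,-0.0205,0.06,0,0],[0.01,-0.0205,0.06,0,0],[0.01,-0.0205,0.06,0,0],[0.01,0,0,0,10.5],[0.01,0,0,0,10.5],[0.01,0,0,0,10.5],[0.01,0,0,0,10.5]]]'
python3 -m pendant '[[[0.01,0,0,0,10.5],[0.01,0,0,0,10.5],[0.01,0,0,0,10.5],[0.01,0,0,0,10.5],[0.01,0,0,0,10.5],[0.01,0,0,0,10.5],[0.01,0,0,0,0],[0.01,0,0,0,0]]]'
python3 - <<'E'
from look import *
c,s=grab("wrist","w5");b,_=grab("scene","s5")
cv2.imwrite("pics/w5.png",np.vstack([c["color"][:,:,::-1],cv2.resize(b["color"][190:320,390:530],(215,200))[:, :, ::-1] if 0 else cv2.copyMakeBorder(cv2.resize(b["color"][190:320,390:530],(215,200)),0,0,0,425,0)[:,:,::-1]]))
print(s["position"],s["ee_rot"])
E
```

```text
time_s: 10.62
position: [0.5253, 0.2778, 0.1176]
ee_rot: [0.241, 0.971, -0.001, -0.001]
force: [-0.1, 0.2, -1.2]
finger_gap: 0.0165
grip_force: 59.6
time_s: 11.62
position: [0.5257, 0.2778, 0.1185]
ee_rot: [0.709, 0.705, -0.0, -0.0]
force: [-0.2, 0.0, -1.3]
finger_gap: 0.0166
grip_force: 59.6
[0.52566394 0.27780302 0.11851393] [ 7.08909878e-01  7.05298884e-01 -4.24567901e-04 -2.98854440e-04]
```

View pics/w5.png

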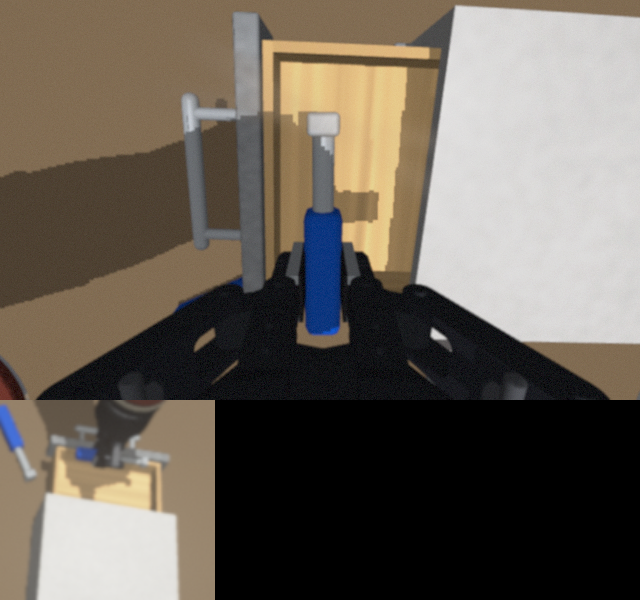

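```bash
python3 - <<'E'
from look import *
c=pickle.load(open("w5.pkl","rb"));s=c["s"]
print("front inner",onz(c,[(262,60),(264,280)],.118,s).round(3))
print("left wall inner",onz(c,[(290,54),(420,60)],.107,s).round(3))
print("cab front",onz(c,[(453,15),(416,280)],.13,s).round(3))
print("floor corners",onz(c,[(281,63),(283,250)],.075,s).round(3))
E
```

```text
front inner [[0.493 0.38  0.118]
 [0.486 0.241 0.118]]
left wall inner [[0.508 0.385 0.107]
 [0.585 0.382 0.107]]
cab front [[0.593 0.399 0.13 ]
 [0.587 0.248 0.13 ]]
floor corners [[0.498 0.385 0.075]
 [0.494 0.244 0.075]]
```

The key is held with its steel end towards the drawer's left wall. The front's inner edge is at column 264, the left wall at row 57 and the cabinet edge at columns 416 to 453. I shift by (+12, +8) mm in world x, y and lower it.

```bash
python3 -m pendant '[[[0.01,0.008,0.012,0,2],[0.01,0,0,0.03,0],[0.01,0,0,0.03,0],[0.01,0,0,0.012,0],[0.01,0,0,0,0]]]'
python3 -m pendant '[[[0.01,0,0,0.003,0],[0.01,0,0,0,0]]]';python3 -m pendant '[[[0.01,0,0,0.003,0],[0.01,0,0,0,0]]]'
```

```text
time_s: 12.35
position: [0.5376, 0.2856, 0.0469]
ee_rot: [0.722, 0.692, -0.001, -0.0]
force: [0.2, 0.7, -0.5]
finger_gap: 0.0167
grip_force: 59.6
time_s: 12.6
position: [0.5387, 0.2859, 0.0453]
ee_rot: [0.722, 0.691, 0.001, 0.0]
force: [-0.3, -0.3, -0.5]
finger_gap: 0.0165
grip_force: 59.6
time_s: 12.85
position: [0.5381, 0.2858, 0.0413]
ee_rot: [0.723, 0.691, 0.0, -0.0]
force: [0.2, 0.2, -0.7]
finger_gap: 0.0164
grip_force: 59.6
```

```bash
python3 -m pendant '[[[0.01,0,0,0.002,0],[0.01,0,0,0,0]]]'
python3 -m pendant '[[[0.03,0,0,0,0],[0.035,0,0,0,0],[0.035,0,0,0,0],[0.035,0,0,-0.03,0],[0.035,0,0,-0.06,0],[0.035,0,0,-0.06,0],[0.035,0,0,0,0]]]'
python3 - <<'E'
from look import *
c,s=grab("wrist","w6");b,_=grab("scene","s6")
cv2.imwrite("pics/w6.png",c["color"][:,:,::-1])
for ce,a,p in blobs(c,"blue",300):
    r=cv2.minAreaRect((onz(c,p,.09,s)[:,:2]*1000).astype(np.float32));print(ce.round(),a,[np.round(q,1) for q in r])
for ce,a,p in blobs(b,"red",30)+blobs(b,"blue",30): print(ce.round(1),a)
t,_=grab("top","t6")
for ce,a,p in blobs(t,"red",30): print("top",ce.round(1),a)
E
```

```text
time_s: 13.1
position: [0.538, 0.2857, 0.0391]
ee_rot: [0.723, 0.691, -0.0, -0.0]
force: [0.4, -0.4, -1.3]
finger_gap: 0.0163
grip_force: 59.6
time_s: 13.98
position: [0.5409, 0.2866, 0.1957]
ee_rot: [0.723, 0.691, 0.004, 0.002]
force: [0.2, -0.1, -0.7]
finger_gap: 0.0351
grip_force: 0.0
[319. 194.] 991 [array([539. , 283.5]), array([63.9, 15.7]), np.float64(86.9)]
[228. 277.] 966 [array([434.9, 193.6]), array([68.9, 24.1]), np.float64(25.9)]
[282.  188.5] 126
[321.1 192.2] 236
[395.1 207.1] 226
[104.1 220.3] 302
[447.9 245.4] 109
top [368.6 190.4] 151
```

View pics/w6.png

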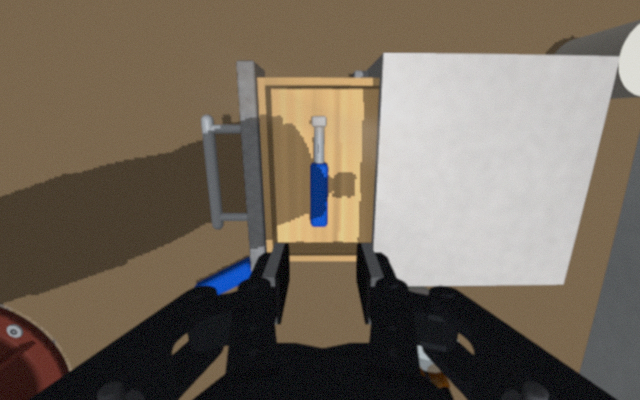

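The key lies on the drawer floor at pixels (319,118) to (319,226), clear of the walls. Next is the handle: I triangulate it.

```bash
python3 - <<'E'
from look import *
t=pickle.load(open("t6.pkl","rb"));b=pickle.load(open("s6.pkl","rb"))
pt=[x for x in blobs(t,"red",60)][0];pb=[x for x in blobs(b,"red",60)][0]
p=tri([(t,pt[0],None),(b,pb[0],None)]);print("handle",p.round(4), [np.linalg.norm(proj(c,p)-q) for c,q in((t,pt[0]),(b,pb[0]))])
def ends(c,pts):
    m,v=pts.mean(0),np.linalg.svd(pts-pts.mean(0))[2][0] if len(pts)<2 else np.linalg.eigh(np.cov(pts.T))[1][:,1]
    k=(pts-m)@v;return [m+v*np.percentile(k,1),m+v*np.percentile(k,99)]
e1=ends(t,pt[2].astype(float));e2=ends(b,pb[2].astype(float))
e1.sort(key=lambda q:q[0]);e2.sort(key=lambda q:-q[0])
E=[tri([(t,u,None),(b,w,None)]) for u,w in zip(e1,e2)];print(np.round(E,4));d=E[0]-E[1];print("yaw",np.degrees(np.arctan2(-d[0],d[1])),np.linalg.norm(d))
for q in(pt[2],pb[2]): pass
for c,q in((t,pt[2]),(b,pb[2])): print([np.round(x,1) for x in cv2.minAreaRect((onz(c,q,p[2])[:,:2]*1000).astype(np.float32))])
# wide white drum silhouettes: stand bolts / axle: print top predicted axle for theta hypotheses
s=robot.observe();print(s["joint_pos"].round(2))
E
```

```text
handle [ 0.5155 -0.1432  0.2215] [np.float64(0.3845088812825469), np.float64(0.41149301021376566)]
[[ 0.5116 -0.1178  0.221 ]
 [ 0.5194 -0.1685  0.2222]]
yaw 8.692283041235777 0.051289354680228195
[array([ 515.7, -144.1]), array([17.8, 56.2]), np.float64(8.1)]
[array([ 515.5, -142.3]), array([14.3, 48.6]), np.float64(8.4)]
[0.27 0.13 0.12 1.56 0.   1.89]
```

```bash
python3 -m pendant '[[[0.06,-0.0538,-0.0008,-0.005,0],[0.06,-0.0538,-0.0008,-0.005,0],[0.06,-0.0538,-0.0008,-0.005,0],[0.06,-0.0538,-0.0008,-0.005,0],[0.06,-0.0538,-0.0008,-0.005,0],[0.06,-0.0538,-0.0008,-0.005,0],[0.06,-0.0538,-0.0008,-0.005,0],[0.06,-0.0538,-0.0008,-0.005,0],[0.06,0,0,0,-5.5],[0.06,0,0,0,-5.5],[0.06,0,0,0,0]]]' 20
python3 - <<'E'
from look import *
c,s=grab("wrist","w7");print(s["position"].round(4),s["joint_pos"].round(2))
M=R.from_quat(s["ee_rot"]).as_matrix();print(M[:,:2].T.round(3))
for ce,a,p in blobs(c,"red",200):
    r=cv2.minAreaRect((onz(c,p,.2215,s)[:,:2]*1000).astype(np.float32));print(ce.round(),a,[np.round(q,1) for q in r])
cv2.imwrite("pics/w7.png",c["color"][:,:,::-1])
E
```

```text
time_s: 15.5
position: [0.5121, -0.1437, 0.2277]
ee_rot: [0.653, 0.757, -0.0, -0.001]
force: [-0.1, -0.6, 0.1]
finger_gap: 0.0599
grip_force: 0.0
[ 0.5121 -0.1437  0.2277] [-0.52 -0.09 -0.03  1.63  0.    0.9 ]
[[-0.146  0.989  0.002]
 [ 0.989  0.146 -0.002]]
[329. 227.] 2613 [array([ 517.9, -144.4]), array([20.7, 64. ]), np.float64(8.5)]
```

```bash
python3 -m pendant '[[[0.06,0,0.0045,0.03,0],[0.06,0,0,0.025,0],[0.06,0,0,0.008,0],[0.045,0,0,0,0],[0.03,0,0,0,0],[0.018,0,0,0,0],[0.015,0,0,0,0],[0.015,0,0,0,0]]]' 50
```

```text
time_s: 16.55
position: [0.5173, -0.1436, 0.1675]
ee_rot: [0.653, 0.757, -0.0, 0.001]
force: [-3.3, -0.1, 5.9]
finger_gap: 0.0203
grip_force: 49.1
```

```bash
cat > st.py <<'E'
from look import *
s=robot.observe();M=R.from_quat(s["ee_rot"]).as_matrix();u=M[:,1];a=M[:,0]
print("t %.2f u %.4f z %.4f a %.4f | Fu %.1f Fz %.1f Fa %.1f gap %.4f gf %.0f"%(s["time_s"],s["position"]@[.9888,.149,0],s["position"][2],s["position"]@[-.149,.9888,0],s["force"]@u,s["force"][2],s["force"]@a,s["finger_gap"],s["grip_force"]))
E
python3 st.py; python3 -m pendant '[[[0.015,0,0.004,0,0],[0.015,0,0,0,0]]]' >/dev/null; python3 st.py;python3 -m pendant '[[[0.015,0,0.003,0,0],[0.015,0,0,0,0]]]' >/dev/null; python3 st.py
```

```text
t 16.55 u 0.4901 z 0.1675 a -0.2190 | Fu -3.2 Fz 5.9 Fa 0.3 gap 0.0203 gf 49
t 16.80 u 0.4937 z 0.1686 a -0.2191 | Fu -8.5 Fz 14.7 Fa 1.5 gap 0.0207 gf 50
t 17.05 u 0.4971 z 0.1695 a -0.2191 | Fu -10.4 Fz 19.8 Fa 3.4 gap 0.0205 gf 51
```

The handle rises as it moves to +u, so it starts left of the top. From the slope I estimate the axle at u≈0.509 and reported z≈0.116. I correct the height and make the first quarter turn slowly, logging forces.

```bash
cat > st.py <<'E'
from look import *
s=robot.observe();pickle.dump(s,open("log.pkl","ab"))
p=s["position"];U=np.array([.9888,.149,0]);F=s["force"]
print("t %.2f u %.4f z %.4f a %.4f th %.0f| Fu %.1f Fz %.1f Fa %.1f gap %.4f"%(s["time_s"],p@U,p[2],p@[-.149,.9888,0],np.degrees(np.arctan2(p@U-.5087,p[2]-.1156)),F@U,F[2],F@[-.149,.9888,0],s["finger_gap"]))
E
python3 -m pendant '[[[0.015,0,0.004,-0.004,0],[0.015,0,0.004,-0.001,0],[0.015,0,0.0036,-0.001,0]]]' >/dev/null; python3 st.py
python3 -m pendant '[[[0.015,0,0.0071,0.001,0],[0.015,0,0.0071,0.001,0]]]' >/dev/null; python3 st.py
python3 -m pendant '[[[0.015,0,0.0066,0.0028,0],[0.015,0,0.0066,0.0028,0]]]' >/dev/null; python3 st.py
python3 -m pendant '[[[0.015,0,0.0057,0.0043,0],[0.015,0,0.0057,0.0043,0]]]' >/dev/null; python3 st.py
python3 -m pendant '[[[0.015,0,0.0043,0.0057,0],[0.015,0,0.0043,0.0057,0]]]' >/dev/null; python3 st.py
python3 -m pendant '[[[0.015,0,0.0028,0.0066,0],[0.015,0,0.0028,0.0066,0]]]' >/dev/null; python3 st.py
python3 -m pendant '[[[0.015,0,0.001,0.0071,0],[0.015,0,0.001,0.0071,0]]]' >/dev/null; python3 st.py
```

```text
t 17.43 u 0.5074 z 0.1713 a -0.2190 th -1| Fu -5.4 Fz -8.2 Fa -4.2 gap 0.0202
t 17.68 u 0.5218 z 0.1700 a -0.2191 th 14| Fu -7.8 Fz -3.7 Fa -1.8 gap 0.0205
t 17.93 u 0.5354 z 0.1649 a -0.2192 th 28| Fu -7.6 Fz 0.2 Fa -1.4 gap 0.0202
t 18.18 u 0.5474 z 0.1563 a -0.2192 th 44| Fu -6.0 Fz 1.1 Fa -2.3 gap 0.0204
t 18.43 u 0.5566 z 0.1450 a -0.2192 th 58| Fu -3.3 Fz 3.4 Fa -2.4 gap 0.0201
t 18.68 u 0.5625 z 0.1318 a -0.2192 th 73| Fu -2.1 Fz 4.6 Fa -2.0 gap 0.0203
t 18.93 u 0.5647 z 0.1175 a -0.2193 th 88| Fu 2.1 Fz 3.8 Fa -2.6 gap 0.0202
```

```bash

python3 -m pendant '[[[0.015,0,-0.001,0.0071,0],[0.015,0,-0.001,0.0071,0]]]' >/dev/null; python3 st.py
python3 -m pendant '[[[0.015,0,-0.0028,0.0066,0],[0.015,0,-0.0028,0.0066,0]]]' >/dev/null; python3 st.py
python3 -m pendant '[[[0.015,0,-0.0043,0.0057,0],[0.015,0,-0.0043,0.0057,0]]]' >/dev/null; python3 st.py
python3 -m pendant '[[[0.015,0,-0.0057,0.0043,0],[0.015,0,-0.0057,0.0043,0]]]' >/dev/null; python3 st.py
python3 -m pendant '[[[0.015,0,-0.0066,0.0028,0],[0.015,0,-0.0066,0.0028,0]]]' >/dev/null; python3 st.py
python3 -m pendant '[[[0.015,0,-0.0071,0.001,0],[0.015,0,-0.0071,0.001,0]]]' >/dev/null; python3 st.py
cat > fit.py <<'E'
from look import *
L=[];f=open("log.pkl","rb")
while 1:
    try:L.append(pickle.load(f))
    except EOFError:break
U=np.array([.9888,.149,0])
P=np.array([[s["position"]@U,s["position"][2]] for s in L]);F=np.array([[s["force"]@U,s["force"][2]] for s in L])
r=least_squares(lambda x:np.hypot(*(P-F/x[3]/1000-x[:2]).T)-x[2] if 0 else np.hypot(*(P-x[:2]).T)-.055,[.5087,.1156]);c=r.x
print("centre",c.round(4),"resid mm",(r.fun*1000).round(1))
q=P-c;th=np.unwrap(np.arctan2(q[:,0],q[:,1]))
ft=-(F[:,0]*np.cos(th)-F[:,1]*np.sin(th));fr=F[:,0]*np.sin(th)+F[:,1]*np.cos(th)
d=np.sign(np.gradient(th))
print("th",np.degrees(th).round());print("push",ft.round(1));print("Fr",fr.round(1))
def fit(m):
    A=np.c_[d[m],np.sin(th[m]),np.cos(th[m])];x,res,*_=np.linalg.lstsq(A,ft[m],rcond=None)
    C=np.linalg.inv(A.T@A)*((ft[m]-A@x)**2).sum()/max(1,m.sum()-3)
    # push=f - T sin(th+b): a=-Tcos b, c=-T sin b ; heavy down th = pi-b
    b=np.arctan2(-x[2],-x[1]);print("f %.2f T %.2f (N) heavy-down theta %.1f deg; sd~%.1f"%(x[0],np.hypot(*x[1:]),np.degrees(np.pi-b)%360,np.degrees(np.sqrt(C[1,1])/np.hypot(*x[1:]))))
m=np.ones(len(th),bool);fit(m)
for k in(1,-1):
    if ((d==k).sum()>8): fit(d==k)
E
python3 fit.py
```

```text
t 19.18 u 0.5631 z 0.1030 a -0.2192 th 103| Fu 5.7 Fz 1.5 Fa -4.1 gap 0.0201
t 19.43 u 0.5577 z 0.0894 a -0.2192 th 118| Fu 8.3 Fz -1.7 Fa -2.6 gap 0.0203
t 19.68 u 0.5484 z 0.0773 a -0.2191 th 134| Fu 5.8 Fz -2.8 Fa -5.5 gap 0.0203
t 19.93 u 0.5360 z 0.0681 a -0.2191 th 150| Fu 2.4 Fz -4.0 Fa -5.6 gap 0.0199
t 20.18 u 0.5221 z 0.0627 a -0.2191 th 166| Fu 0.8 Fz 2.5 Fa -4.7 gap 0.0205
t 20.43 u 0.5079 z 0.0612 a -0.2190 th -179| Fu 0.7 Fz 3.4 Fa -3.2 gap 0.0204
centre [0.5097 0.1163] resid mm [ 0.1 -0.  -0.  -0.   0.   0.1  0.   0.  -0.  -0.1 -0.1  0.   0.1]
th [ -2.  13.  28.  43.  59.  74.  89. 104. 119. 135. 151. 167. 182.]
push [5.8 6.8 6.8 5.2 4.7 5.  3.8 2.8 2.5 2.1 0.1 1.4 0.6]
Fr [-8.  -5.4 -3.4 -3.3 -1.1 -0.8  2.1  5.2  8.1  6.1  4.6 -2.3 -3.4]
f 3.50 T 2.84 (N) heavy-down theta 274.8 deg; sd~9.1
f 3.50 T 2.84 (N) heavy-down theta 274.8 deg; sd~9.1
```

```bash

python3 -m pendant '[[[0.015,0,-0.0066,-0.001,0],[0.015,0,-0.0066,-0.0015,0]]]' >/dev/null; python3 st.py
python3 -m pendant '[[[0.015,0,-0.0066,-0.0028,0],[0.015,0,-0.0066,-0.0028,0]]]' >/dev/null; python3 st.py
python3 -m pendant '[[[0.015,0,-0.0057,-0.0043,0],[0.015,0,-0.0057,-0.0043,0]]]' >/dev/null; python3 st.py
python3 -m pendant '[[[0.015,0,-0.0043,-0.0057,0],[0.015,0,-0.0043,-0.0057,0]]]' >/dev/null; python3 st.py
python3 -m pendant '[[[0.015,0,-0.0028,-0.0066,0],[0.015,0,-0.0028,-0.0066,0]]]' >/dev/null; python3 st.py
python3 -m pendant '[[[0.015,0,-0.001,-0.0071,0],[0.015,0,-0.001,-0.0071,0]]]' >/dev/null; python3 st.py
python3 -m pendant '[[[0.015,0,0.001,-0.0071,0],[0.015,0,0.001,-0.0071,0]]]' >/dev/null; python3 st.py
python3 -m pendant '[[[0.015,0,0.0028,-0.0066,0],[0.015,0,0.0028,-0.0066,0]]]' >/dev/null; python3 st.py
python3 -m pendant '[[[0.015,0,0.0043,-0.0057,0],[0.015,0,0.0043,-0.0057,0]]]' >/dev/null; python3 st.py
python3 -m pendant '[[[0.015,0,0.0057,-0.0043,0],[0.015,0,0.0057,-0.0043,0]]]' >/dev/null; python3 st.py
python3 -m pendant '[[[0.015,0,0.0066,-0.0028,0],[0.015,0,0.0066,-0.0028,0]]]' >/dev/null; python3 st.py
python3 -m pendant '[[[0.015,0,0.0071,-0.001,0],[0.015,0,0.0071,-0.001,0]]]' >/dev/null; python3 st.py
python3 fit.py
```

```text
t 20.68 u 0.4942 z 0.0635 a -0.2189 th -164| Fu -1.1 Fz -2.9 Fa -6.2 gap 0.0207
t 20.93 u 0.4811 z 0.0693 a -0.2189 th -149| Fu 0.4 Fz -1.0 Fa -5.0 gap 0.0203
t 21.18 u 0.4699 z 0.0782 a -0.2189 th -134| Fu 1.8 Fz 0.2 Fa -5.4 gap 0.0205
t 21.43 u 0.4615 z 0.0897 a -0.2188 th -119| Fu 2.0 Fz -1.5 Fa -6.1 gap 0.0206
t 21.68 u 0.4562 z 0.1030 a -0.2188 th -104| Fu 4.1 Fz -1.7 Fa -4.5 gap 0.0203
t 21.93 u 0.4546 z 0.1172 a -0.2188 th -88| Fu 6.0 Fz -3.8 Fa -5.5 gap 0.0202
t 22.18 u 0.4566 z 0.1312 a -0.2188 th -73| Fu 7.0 Fz -5.6 Fa -5.5 gap 0.0209
t 22.43 u 0.4620 z 0.1440 a -0.2188 th -59| Fu 5.6 Fz -8.8 Fa -6.5 gap 0.0204
t 22.68 u 0.4703 z 0.1550 a -0.2188 th -44| Fu 4.0 Fz -11.8 Fa -7.5 gap 0.0204
t 22.93 u 0.4810 z 0.1635 a -0.2189 th -30| Fu -0.5 Fz -10.0 Fa -6.9 gap 0.0199
t 23.18 u 0.4939 z 0.1691 a -0.2189 th -15| Fu -4.3 Fz -8.4 Fa -6.7 gap 0.0207
t 23.43 u 0.5079 z 0.1713 a -0.2190 th -1| Fu -5.3 Fz -5.1 Fa -5.7 gap 0.0204
centre [0.5096 0.1164] resid mm [ 0.  -0.  -0.   0.   0.1  0.2  0.1  0.1  0.1  0.  -0.   0.1  0.1  0.
  0.   0.1  0.1  0.1  0.   0.1  0.1  0.1  0.1  0.1 -0. ]
th [ -2.  13.  28.  43.  59.  74.  89. 104. 119. 135. 151. 167. 182. 196.
 211. 226. 241. 256. 271. 286. 300. 315. 329. 343. 358.]
push [ 5.7  6.8  6.8  5.2  4.7  5.   3.8  2.8  2.5  2.1  0.1  1.4  0.6 -0.2
  0.8  1.1  2.2  2.7  3.7  3.5  4.8  5.6  5.6  6.6  5.4]
Fr [ -8.   -5.4  -3.4  -3.3  -1.1  -0.8   2.1   5.2   8.1   6.1   4.6  -2.3
  -3.4   3.1   0.7  -1.4  -1.   -3.6  -6.   -8.2  -9.3 -11.2  -8.3  -6.8
  -5. ]
f 3.45 T 2.88 (N) heavy-down theta 274.4 deg; sd~3.0
f 3.45 T 2.88 (N) heavy-down theta 274.4 deg; sd~3.0
```

The friction (0.19 N m) and the imbalance (0.158 N m) match the description, and the heavy side is down at θ≈274°. I go round again to about 270° to firm up the estimate, with a small centre correction.

```bash

python3 -m pendant '[[[0.015,0,0.008,0.0015,0],[0.015,0,0.0077,0.0015,0]]]' >/dev/null; python3 st.py
python3 -m pendant '[[[0.015,0,0.0066,0.0028,0],[0.015,0,0.0066,0.0028,0]]]' >/dev/null; python3 st.py
python3 -m pendant '[[[0.015,0,0.0057,0.0043,0],[0.015,0,0.0057,0.0043,0]]]' >/dev/null; python3 st.py
python3 -m pendant '[[[0.015,0,0.0043,0.0057,0],[0.015,0,0.0043,0.0057,0]]]' >/dev/null; python3 st.py
python3 -m pendant '[[[0.015,0,0.0028,0.0066,0],[0.015,0,0.0028,0.0066,0]]]' >/dev/null; python3 st.py
python3 -m pendant '[[[0.015,0,0.001,0.0071,0],[0.015,0,0.001,0.0071,0]]]' >/dev/null; python3 st.py
python3 -m pendant '[[[0.015,0,-0.001,0.0071,0],[0.015,0,-0.001,0.0071,0]]]' >/dev/null; python3 st.py
python3 -m pendant '[[[0.015,0,-0.0028,0.0066,0],[0.015,0,-0.0028,0.0066,0]]]' >/dev/null; python3 st.py
python3 -m pendant '[[[0.015,0,-0.0043,0.0057,0],[0.015,0,-0.0043,0.0057,0]]]' >/dev/null; python3 st.py
python3 -m pendant '[[[0.015,0,-0.0057,0.0043,0],[0.015,0,-0.0057,0.0043,0]]]' >/dev/null; python3 st.py
python3 -m pendant '[[[0.015,0,-0.0066,0.0028,0],[0.015,0,-0.0066,0.0028,0]]]' >/dev/null; python3 st.py
python3 -m pendant '[[[0.015,0,-0.0071,0.001,0],[0.015,0,-0.0071,0.001,0]]]' >/dev/null; python3 st.py
python3 -m pendant '[[[0.015,0,-0.0071,-0.001,0],[0.015,0,-0.0071,-0.001,0]]]' >/dev/null; python3 st.py
python3 -m pendant '[[[0.015,0,-0.0066,-0.0028,0],[0.015,0,-0.0066,-0.0028,0]]]' >/dev/null; python3 st.py
python3 -m pendant '[[[0.015,0,-0.0057,-0.0043,0],[0.015,0,-0.0057,-0.0043,0]]]' >/dev/null; python3 st.py
python3 -m pendant '[[[0.015,0,-0.0043,-0.0057,0],[0.015,0,-0.0043,-0.0057,0]]]' >/dev/null; python3 st.py
python3 -m pendant '[[[0.015,0,-0.0028,-0.0066,0],[0.015,0,-0.0028,-0.0066,0]]]' >/dev/null; python3 st.py
python3 -m pendant '[[[0.015,0,-0.001,-0.0071,0],[0.015,0,-0.001,-0.0071,0]]]' >/dev/null; python3 st.py
python3 fit.py
```

```text
t 23.68 u 0.5242 z 0.1693 a -0.2190 th 16| Fu -6.4 Fz 0.3 Fa -4.8 gap 0.0202
t 23.93 u 0.5374 z 0.1637 a -0.2191 th 31| Fu -7.2 Fz 1.7 Fa -5.9 gap 0.0199
t 24.18 u 0.5487 z 0.1550 a -0.2191 th 45| Fu -7.0 Fz 0.7 Fa -5.4 gap 0.0205
t 24.43 u 0.5574 z 0.1436 a -0.2192 th 60| Fu -6.9 Fz 1.6 Fa -4.6 gap 0.0203
t 24.68 u 0.5628 z 0.1303 a -0.2192 th 75| Fu -7.5 Fz 2.5 Fa -4.9 gap 0.0200
t 24.93 u 0.5646 z 0.1161 a -0.2192 th 89| Fu -8.3 Fz 4.0 Fa -4.9 gap 0.0200
t 25.18 u 0.5628 z 0.1021 a -0.2192 th 104| Fu -7.0 Fz 5.8 Fa -3.5 gap 0.0199
t 25.43 u 0.5576 z 0.0891 a -0.2192 th 118| Fu -6.8 Fz 7.0 Fa -4.8 gap 0.0202
t 25.68 u 0.5493 z 0.0779 a -0.2192 th 133| Fu -6.6 Fz 9.3 Fa -4.8 gap 0.0202
t 25.93 u 0.5384 z 0.0692 a -0.2191 th 147| Fu -2.8 Fz 6.0 Fa -5.1 gap 0.0205
t 26.18 u 0.5252 z 0.0635 a -0.2191 th 162| Fu -0.9 Fz 4.6 Fa -5.0 gap 0.0207
t 26.43 u 0.5108 z 0.0612 a -0.2190 th 178| Fu 0.5 Fz 2.8 Fa -4.3 gap 0.0201
t 26.68 u 0.4963 z 0.0629 a -0.2189 th -167| Fu 0.3 Fz -0.1 Fa -5.9 gap 0.0204
t 26.93 u 0.4828 z 0.0683 a -0.2189 th -151| Fu 0.6 Fz -1.9 Fa -7.5 gap 0.0205
t 27.18 u 0.4
[... 674 characters left out ...]
 343. 358. 375. 390. 405.
 420. 435. 450. 465. 480. 494. 509. 524. 539. 554. 569. 584. 599. 614.
 629.]
push [ 5.7  6.8  6.8  5.2  4.7  5.   3.8  2.8  2.5  2.1  0.1  1.4  0.6 -0.2
  0.8  1.1  2.2  2.7  3.7  3.5  4.8  5.6  5.6  6.6  5.4  6.3  7.1  5.4
  4.8  4.3  4.   3.8  2.7  2.   0.8  0.5  0.6  0.3  1.5  0.6  1.7  2.8
  3.4]
Fr [ -8.   -5.4  -3.4  -3.3  -1.1  -0.8   2.2   5.2   8.1   6.1   4.6  -2.3
  -3.4   3.1   0.7  -1.4  -1.   -3.6  -6.   -8.2  -9.3 -11.2  -8.3  -6.8
  -5.   -1.4  -2.2  -4.5  -5.2  -6.6  -8.3  -8.2  -9.3 -11.2  -6.5  -4.7
  -2.8   0.    1.4   2.6   3.3   3.6   3. ]
f 3.49 T 2.91 (N) heavy-down theta 275.4 deg; sd~2.1
f 3.49 T 2.91 (N) heavy-down theta 275.4 deg; sd~2.1
```

```bash

python3 -m pendant '[[[0.015,0,0,-0.003,0],[0.015,0,0.0003,-0.0027,0],[0.015,0,0,0,0],[0.015,0,0,0,0],[0.015,0,0,0,0]]]' ; python3 - <<'E'
from look import *
s=robot.observe();p=s["position"];print(np.degrees(np.arctan2(p@[.9888,.149,0]-.5096,p[2]-.1163))%360, s["qd"].round(3))
c,_=grab("scene","s9");a=c["color"]
t,_=grab("top","t9")
for ce,n,q in blobs(a and c if 0 else c,"blue",60): print(ce.round(),n)
o=np.hstack([cv2.resize(a[130:280,180:330],(400,400),interpolation=cv2.INTER_CUBIC),cv2.resize(a[180:330,390:540],(400,400),interpolation=cv2.INTER_CUBIC)])
cv2.imwrite("pics/s9.png",o[:,:,::-1])
E
```

```text
time_s: 28.55
position: [0.4824, -0.1486, 0.1216]
ee_rot: [0.653, 0.757, -0.001, -0.001]
force: [-4.9, -7.5, 0.3]
finger_gap: 0.0201
grip_force: 51.0
275.48309962199664 [ 0.001 -0.    -0.002 -0.     0.     0.   ]
[321. 192.] 235
[395. 207.] 225
[104. 220.] 302
[448. 245.] 123
```

View pics/s9.png

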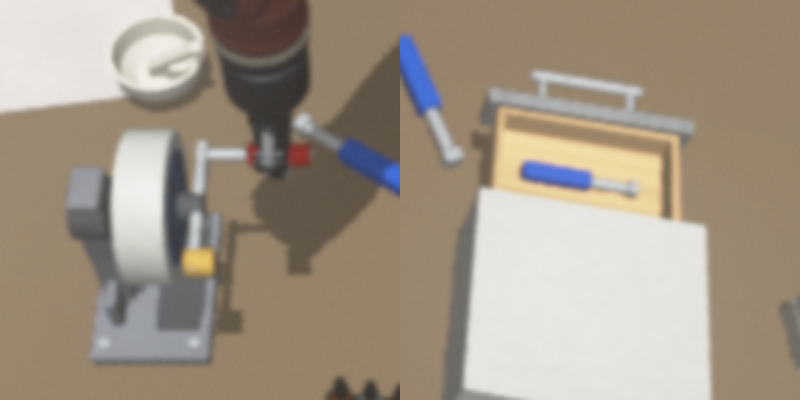

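The picture shows the gripper closed on the red handle at (270,155), with the handle level with the axle on the robot's side. The key lies in the drawer at (580,180). The rotor is at rest at 275.5°, so I hand the job in.

```bash
python3 -c "
from plant import robot
print(robot.hand_in())"
```

```text
the job is handed in; nothing more can be done
None
```

The job is handed in, at about 28.6 s: the key lies on the drawer floor, the rotor was turned about 1¾ times round, and the gripper holds the handle still at 275.5°, where the force fit puts the heavy side straight down to within about ±2°.

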